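# Lock the idling welding turntable with its index pin

## Task

The welding turntable is idling round on its slipping drive. Lower the index pin into the guide bush on the bridge and let go, so that it rides on the turning plate; then slow the plate gently with the fingertips on it until its hole comes slowly under the bush and the pin drops in. Push the pin fully home, collar down on the bush, so that the plate is locked, and leave it; never lean hard on the plate, and leave the other things on the bench where they lie.

Things in the scene. Friction and masses are not known exactly. Their poses are not given: they have to be found in the camera images.
- pin: the index pin: plain oiled steel, 88 mm tall, 0.1 to 0.2 kg, standing upright in a parking block at the start. Origin at the centre of its lower tip, z up along the pin. Shank 16 mm across from the tip to 46 mm up (its lowest 3 mm taper to 10 mm), then a collar 29 mm across and 6 mm thick, then a round grip 24 mm across from 52 to 88 mm above the tip
- block: the parking block: dark steel, 70 x 70 x 50 mm, fixed, origin at the centre of its underside, with an upright 19 mm hole at its centre in which the pin stands, its collar resting on the block's top
- bush (a point): centre of the upper mouth of the guide bush, 100 mm out from the turntable's axis and 99 mm above the bench: an upright 17.6 mm hole with a 2 mm chamfer through a fixed steel block 44 x 44 x 28 mm, 4 mm clear of the plate. Axes as the stand's. With the pin fully home its tip is 46 mm below this point; while the tip only rides on the plate, 32 mm below
- hub (a point): fixed point on the turntable's axis level with the plate's top, 67 mm above the bench. The plate is a flat level steel disc, 280 mm across, 12 mm thick, with a hub cap (44 mm across, 6 mm high), six 1 mm bolt heads 45 mm from the axis and the hole's track from 88 to 112 mm; from there to the rim it is smooth. There 3 to 6 N of finger pressure slow it, 6 to 12 N stop it; over 40 N is too much
- hole (a point): centre of the upper mouth of the plate's only hole: 19 mm wide round the circle, 24 mm radially, right through, 100 mm from the axis; turns with the plate. At running speed a pin riding on the plate skips over it; it drops in when the plate turns slower than about 1.5 rad/s. The drive's pull then wedges the pin sideways, so it may stick part-way and need a push down of 5 to 15 N
- plate (a joint): angle of the plate, rad, growing counter-clockwise seen from above and counting on past full turns; the hole is under the bush at every multiple of 2 pi (pin enters within about 0.02 rad). A slipping drive turns it that way without end, about 6 rad/s when free, 4 to 5 with the pin riding on it; its torque is about 0.45 N m at standstill and falls in proportion to speed
- hammer: bystander: hammer 260 mm long lying on the bench, loose; leave alone
- tray: bystander: black tray 100 x 70 x 22 mm, loose; leave alone
- offcut: bystander: offcut of square aluminium tube 120 x 40 x 40 mm, loose; leave alone
- stand: the turntable's fixed stand; origin on the turntable's axis at bench level, x outward through the guide bush, z up. Its bridge (44 mm wide, 99 mm high) reaches over the plate's edge on this x line, from 78 to 225 mm out from the axis; elsewhere the plate is free from above
Things that resemble listed ones, but are neither listed nor needed, are in the scene too. Leave any orange look-alike of the pin alone.

How it is judged:
By the outcome, as a careful person would: the job done as asked, in the order asked, and still so for the second after the job is handed in, with the robot touching nothing.
It also fails if it takes over 64 s, if anything falls off the work surface, if the arm or the gripper's body presses on something with over 40 N, if the wrist force passes 120 N, or if a joint passes its speed limit or range.

## Robot

A 7-joint arm with a two-finger parallel gripper is mounted at the origin on the work surface. World frame = base frame: x ahead of the robot, y to its left, z up, the work surface at z = 0. Lengths are in m, angles in degrees, forces in N, time in s.
With the tool pointing down it reaches from about 0.425 to 0.95 m from the base axis. Payload 4.7 kg.
Tool frame: the origin (TCP) lies at the very end of the fingers, on their centre line; the grasp point (between the pads) lies 19 mm behind it; x points along the fingers, y is the direction in which the jaws open and shut, and the axes are right-handed (so a half turn about x gives the same grasp; the last joint's range is limited). The gripper opens to 85 mm and grips with 20 to 120 N. Pads are 22 mm wide; open, the fingers measure 114 mm over their backs; the gripper's body (76 mm by 85 mm) begins 54 mm behind the grasp point. The pads swing forward as they close: fully open they stand 13 mm farther back than shut.
Start: joints at [61.942, 26.849, -2.785, 87.806, 1.381, 65.374, -4.715], TCP at [0.3, -0.605, 0.231] pointing down, gripper open.
Joint ranges: [-148.3, 148.3], [-19.14, 114.17], [-79.39, 73.82], [5.75, 140.21], [-59.74, 239.74], [12.07, 113.84], [-152.46, 152.46]. Speed limits (degrees/s): [147.25, 147.25, 180, 180, 180, 180, 180].

## Interface

Orientations are given as a 3x3 rotation matrix whose columns are the frame's x, y, z axes.
In Python, from cell import telemetry, vision, r gives the robot as it stands.
- The arm moves only by the shell command python3 -m jog 'ROWS' [FORCE]. ROWS is a JSON object of lists of equal length, an entry for each row: "claw": the finger opening in m, from 0 to 0.0854; "offset": the shift along the world's x, y, z in m, a list of three; "spin": the turn about the world's z in rad. A call has 1 to 8 rows; each row is the pose to reach, as a shift and turn from the pose commanded when the call began; what a row does not reach only later rows make up. A row lasts 1/12 s, in which the tool goes at most 41.7 mm and 7.16 degrees, less where a joint would pass 70% of its speed; a pose out of reach is approached as far as the arm can. A call with a gripper value outside its range is refused whole. The fingers move at their own pace and stop on an object; FORCE is the grip in N (left out, the last holds). Time passes only in rows, so rows that repeat a pose let the fingers close. It gives the time, the measured TCP pose, the force and the opening at its end, in the units of the state.
- telemetry.read_state(): the state, without advancing time (a new reading comes with each control period).
- vision.grab_frame(name): name is "scene" or "top" or "wrist"; returns the picture (480x640x3 uint8, blue, green, red); there is no depth.
- vision.camera_params(name): a dict with "fov_y" (degrees; the focal length in pixels is half the picture's height over the tangent of half this angle, whatever the lens; pixels are square), "cx", "cy" (the principal point, pixels), "position" and "attitude" of the camera in the world; the wrist camera has in their place "hand_eye" (4x4, takes a point from camera to tool coordinates, whose origin is the TCP and whose axes are the tool frame's). Camera axes: x right, y down, z forward; pixel columns grow to the right and rows downward; lengths in m; the calibration is good to about 2 mm. The wrist camera is an equidistant fisheye: a pixel r from the principal point sees the ray r / f radians off the axis. A picture is of the moment at which its call begins: read the wrist's pose just before it. camera_params takes no time and is no camera call.
- r.finish_job(): hands the job in, once; it reports no verdict.
The state is a dict: "t": time; "q": joint angles; "qd": joint speeds; "effort": joint torques, N m; "tool_pos": TCP position; "orientation": TCP orientation; "contact_force": force on the tool from outside, world axes, zero at the start; "wrist_torque": the same for the moment, N m; "finger_gap": finger opening in m.
Only numpy, scipy, OpenCV 4.12 (cv2) and the standard library are available. Lean on these libraries where they do the work, as an engineer would, in place of code of your own. Each camera call takes 0.05 s, during which the arm holds its last target.

## Working session

There is one attempt and no reset: what is moved stays moved. The work goes in short steps, Python scripts to look and compute and a shell command to move; the robot and the scene stay as the last step left them, time stands still between calls to the robot, and variables do not carry over. Pictures are saved under pics/ and viewed, and the job is handed in when it is done.

```bash
ls -a; mkdir -p pics
python3 - <<'E'
from cell import telemetry, vision, r
import cv2, json
s=telemetry.read_state(); print(s)
for n in ("scene","top","wrist"):
    p=vision.camera_params(n); print(n,p)
    im=vision.grab_frame(n); cv2.imwrite(f"pics/{n}0.png",im)
E
```

```text
.
..
pics
{'t': 0.0, 'q': array([61.94353451, 26.89952814, -2.78334043, 87.87497181,  1.38053624,
       65.37479725, -4.7147557 ]), 'qd': array([ 0.05260742,  0.01250514,  0.01266009, -0.05994787, -0.00882321,
       -0.0130616 , -0.04608236]), 'effort': array([-2.59789176e-04, -5.10302317e+01, -4.70817124e-02, -2.37715477e+01,
        1.05669964e-02,  7.53744825e-03,  3.35479467e-05]), 'tool_pos': array([ 0.29987242, -0.60406935,  0.230226  ]), 'orientation': array([[-9.67314565e-04,  4.44668111e-01, -8.95694890e-01],
       [ 1.77369560e-03, -8.95693137e-01, -4.44669156e-01],
       [-9.99997959e-01, -2.01882504e-03,  7.77111458e-05]]), 'contact_force': array([-0.32552572, -1.05551886,  0.16809976]), 'wrist_torque': array([ 0.0439709 , -0.03806706,  0.01008602]), 'finger_gap': 0.08527537272904671}
scene {'fov_y': 50.132649463352074, 'cx': 323.1598033901968, 'cy': 248.66442546248084, 'position': array([ 1.14177765, -0.23742468,  0.85461536]), 'attitude': array([[ 0.40245199,  0.68932621, -0.60238008],
       [ 0.91543581, -0.30080963,  0.2673777 ],
       [ 0.00310873, -0.65904699, -0.75209534]])}
top {'fov_y': 52.74064127576909, 'cx': 323.3386195379744, 'cy': 237.40240181283858, 'position': array([0.41601644, 0.04696608, 1.21831964]), 'attitude': array([[-0.01097575, -0.9973878 ,  0.07139403],
       [-0.99993037,  0.01063815, -0.00510732],
       [ 0.00433448, -0.07144512, -0.99743511]])}
wrist {'fov_y': 65.70646984690485, 'cx': 318.06732606976885, 'cy': 244.96746977454532, 'hand_eye': array([[-4.15377673e-04, -2.79616824e-01,  9.60111587e-01,
        -1.43251109e-01],
       [ 9.99999731e-01,  4.63687949e-04,  5.67676217e-04,
         1.17060738e-03],
       [-6.03923994e-04,  9.60111565e-01,  2.79616556e-01,
        -7.10948079e-02],
       [ 0.00000000e+00,  0.00000000e+00,  0.00000000e+00,
         1.00000000e+00]])}
```

View pics/scene0.png

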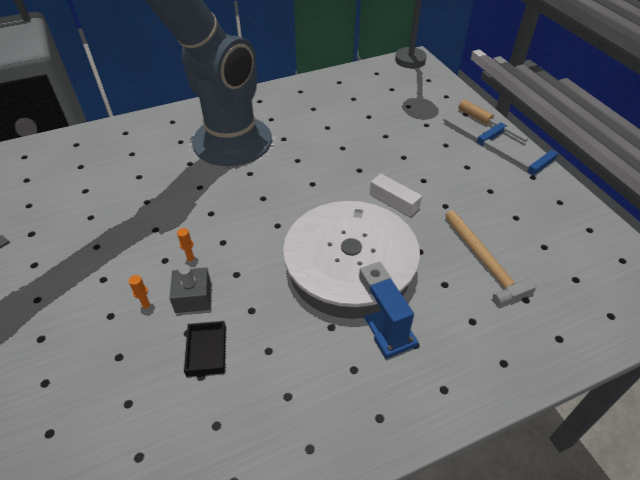

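View pics/top0.png

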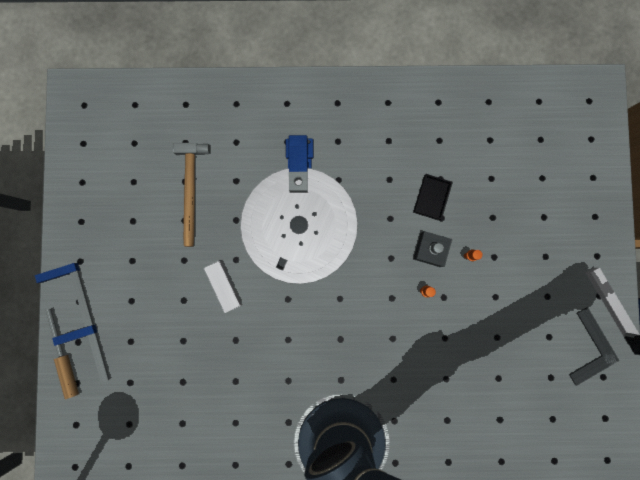

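View pics/wrist0.png

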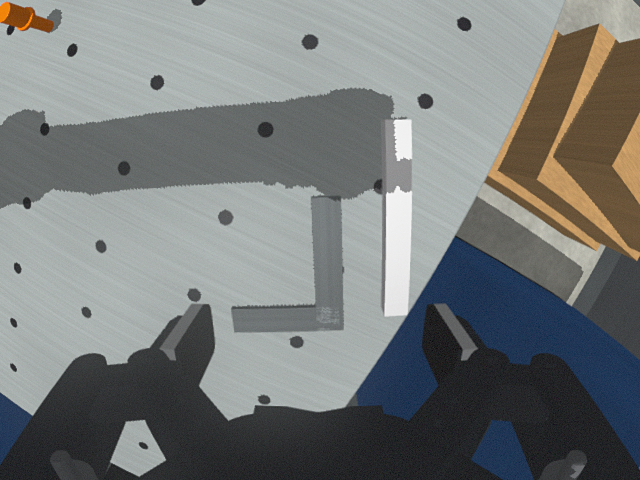

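The steel pin stands in the dark block at scene (188,282) and top (437,248). The two orange ones, at scene (186,243) and (139,290), top (475,255) and (428,292), are look-alikes and stay put. The bush is at scene (376,272), top (298,182). I'll confirm these in enlarged crops.

Run:
```python
import cv2, numpy as np
s=cv2.imread("pics/scene0.png");t=cv2.imread("pics/top0.png")
f=lambda im,x,y,w,h,k:cv2.resize(im[y:y+h,x:x+w],None,fx=k,fy=k,interpolation=cv2.INTER_CUBIC)
a=f(s,150,220,80,100,5);b=f(s,345,245,80,100,5)
cv2.imwrite("pics/c1.png",np.hstack([a,b]))
a=f(t,400,220,80,80,5);b=f(t,258,130,80,80,5)
cv2.imwrite("pics/c2.png",np.hstack([a,b]))
```

```text
(no output)
```

View pics/c1.png

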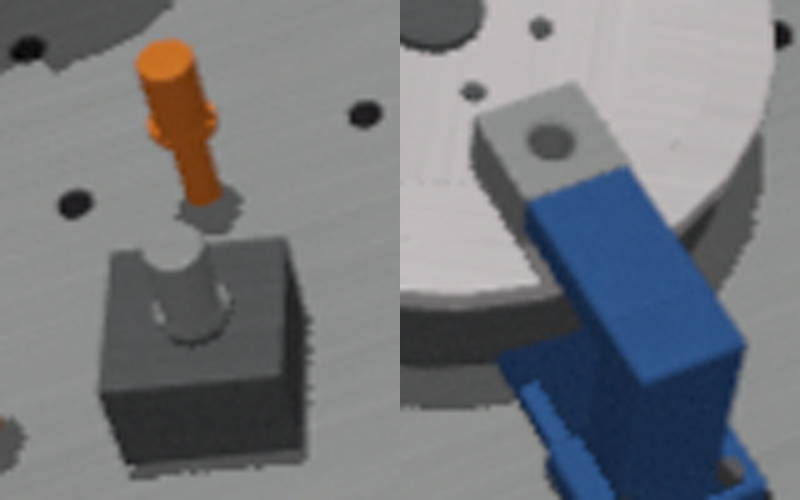

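View pics/c2.png

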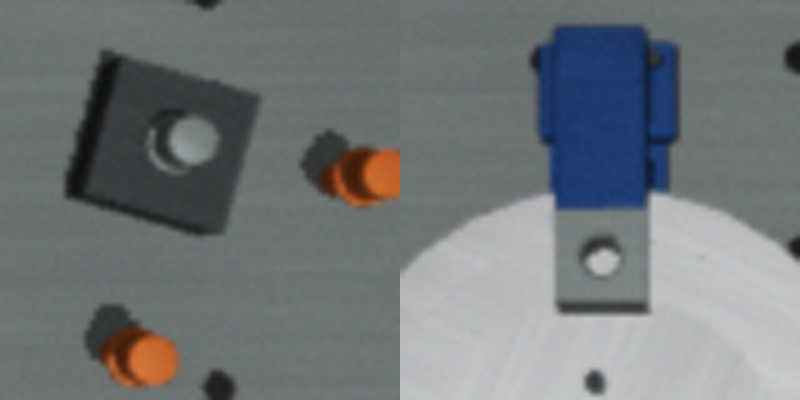

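```bash
cat > h.py <<'E'
import numpy as np
from cell import telemetry, vision, r
def ray(n,u,v,st=None):
    p=vision.camera_params(n); f=240/np.tan(np.radians(p["fov_y"]/2))
    x,y=u-p["cx"],v-p["cy"]
    if n=="wrist":
        rr=np.hypot(x,y); th=rr/f
        d=np.array([x/rr*np.sin(th),y/rr*np.sin(th),np.cos(th)]) if rr>0 else np.array([0,0,1.])
        H=p["hand_eye"]; R=np.array(st["orientation"]); T=np.array(st["tool_pos"])
        return T+R@H[:3,3], R@(H[:3,:3]@d)
    d=np.array([x/f,y/f,1]); d/=np.linalg.norm(d)
    return p["position"], np.array(p["attitude"])@d
def tri(rays):
    A=np.zeros((3,3));b=np.zeros(3)
    for o,d in rays:
        P=np.eye(3)-np.outer(d,d);A+=P;b+=P@o
    x=np.linalg.solve(A,b)
    return x,[np.linalg.norm((np.eye(3)-np.outer(d,d))@(x-o))*1e3 for o,d in rays]
def atz(n,u,v,z,st=None):
    o,d=ray(n,u,v,st); return o+d*(z-o[2])/d[2]
E
python3 - <<'E'
from h import *
np.set_printoptions(precision=4,suppress=True)
for nm,s,t,z in (("pintop",(184.4,269.6),(438.2,247.2),.092),("bush",(375,273),(298,180.8),.099),("hub",(351.5,246.5),(299,225),.073)):
    print(nm,tri([ray("scene",*s),ray("top",*t)]),atz("scene",*s,z),atz("top",*t,z))
E
```

```text
pintop (array([ 0.4707, -0.2287,  0.0879]), [np.float64(1.3662726954538382), np.float64(1.3662726954538043)]) [ 0.4738 -0.23    0.092 ] [ 0.4709 -0.2263  0.092 ]
bush (array([0.6296, 0.0983, 0.096 ]), [np.float64(0.93287214462571), np.float64(0.9328721446257184)]) [0.6313 0.0961 0.099 ] [0.6294 0.099  0.099 ]
hub (array([0.5286, 0.0986, 0.0667]), [np.float64(0.31000215020299904), np.float64(0.31000215020299143)]) [0.5334 0.0956 0.073 ] [0.5282 0.0986 0.073 ]
```

Only the steel pin in the block matches the description (grey, collar on the block top). The triangulated heights fit: pin top 88 mm (expected 92), bush 96 (99), hub 67 to 73. I'll move above the pin and turn the jaws along world x, away from the orange ones.

```bash
python3 -m jog '{"claw":[0.06,0.06,0.06,0.06,0.06,0.06,0.06,0.06],"offset":[[0.016,0.036,-0.003],[0.032,0.072,-0.006],[0.048,0.108,-0.009],[0.064,0.144,-0.012],[0.08,0.18,-0.015],[0.096,0.216,-0.018],[0.112,0.252,-0.021],[0.128,0.288,-0.024]],"spin":[0.12,0.24,0.36,0.48,0.6,0.72,0.84,0.96]}' 60
python3 -m jog '{"claw":[0.06,0.06,0.06,0.06,0.06],"offset":[[0.014,0.025,-0.01],[0.028,0.05,-0.02],[0.042,0.08,-0.03],[0.042,0.085,-0.03],[0.042,0.085,-0.03]],"spin":[0.1,0.15,0.15,0.15,0.15]}'
python3 - <<'E'
from h import *
import cv2
s=telemetry.read_state(); print(s["t"],s["tool_pos"],s["orientation"],s["finger_gap"],s["contact_force"])
im=vision.grab_frame("wrist"); cv2.imwrite("pics/w1.png",im)
E
```

```text
t: 0.82
tool_pos: [0.4284, -0.3148, 0.2072]
orientation: [[-0.0, 0.99, -0.144], [-0.0, -0.144, -0.99], [-1.0, -0.0, 0.0]]
contact_force: [0.4, 0.3, 0.6]
finger_gap: 0.0599
t: 1.23
tool_pos: [0.4706, -0.2286, 0.1767]
orientation: [[-0.001, 1.0, 0.005], [0.002, 0.005, -1.0], [-1.0, -0.001, -0.002]]
contact_force: [-0.0, -0.4, -0.1]
finger_gap: 0.0603
1.2333 [ 0.47056568 -0.22860985  0.17672865] [[-0.00117056  0.9999847   0.00540684]
 [ 0.00165071  0.00540877 -0.99998401]
 [-0.99999795 -0.00116162 -0.00165702]] 0.06033713083673799 [-0.02989881 -0.37679745 -0.1354005 ]
```

View pics/w1.png

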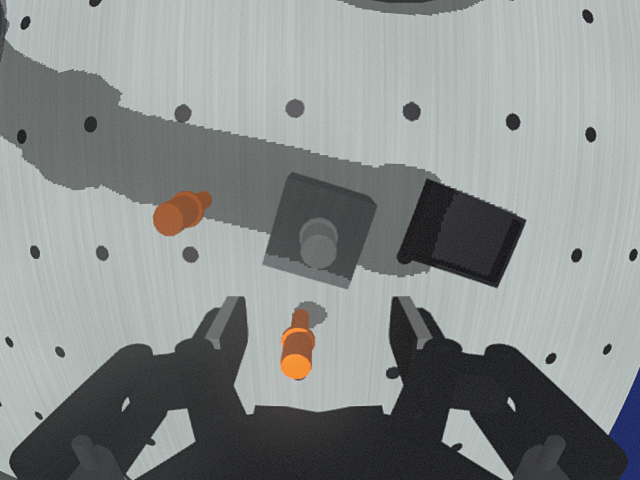

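The pin top is at wrist (318,251), inside the block between the open jaws. The nearer orange one at (296,366) stays outside the jaw path.

Run:
```python
from h import *
np.set_printoptions(precision=4,suppress=True)
import cv2
im=cv2.imread("pics/w1.png"); cv2.imwrite("pics/c3.png",cv2.resize(im[160:300,250:390],None,fx=4,fy=4,interpolation=cv2.INTER_CUBIC))
s=telemetry.read_state(); print(s["t"],s["tool_pos"])
w=ray("wrist",318.5,251,s)
print(atz("wrist",318.5,251,.092,s), tri([w,ray("scene",184.4,269.6),ray("top",438.2,247.2)]), atz("wrist",296,366,.088,s))
```

```text
1.2833 [ 0.4701 -0.231   0.1771]
[ 0.471  -0.2316  0.092 ] (array([ 0.4711, -0.2298,  0.0892]), [np.float64(2.5549443364398576), np.float64(0.2576599320072632), np.float64(2.711523899620258)]) [ 0.4544 -0.3234  0.088 ]
```

View pics/c3.png

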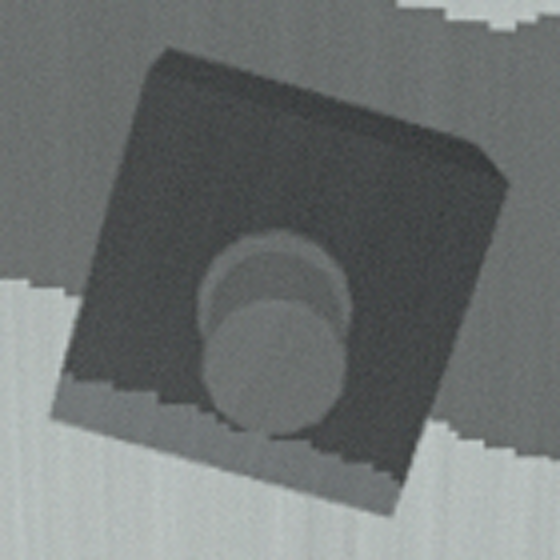

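```bash
python3 -m jog '{"claw":[0.06,0.06,0.06,0.06,0.06,0.06],"offset":[[0.001,0.002,-0.03],[0.001,0.002,-0.06],[0.001,0.002,-0.085],[0.001,0.002,-0.105],[0.001,0.002,-0.115],[0.001,0.002,-0.115]],"spin":[0,0,0,0,0,0]}'
python3 -m jog '{"claw":[0.015,0.015,0.015,0.015,0.015,0.015],"offset":[[0,0,0],[0,0,0],[0,0,0],[0,0,0],[0,0,0],[0,0,0]],"spin":[0,0,0,0,0,0]}' 60
python3 - <<'E'
from h import *
import cv2
im=vision.grab_frame("wrist"); cv2.imwrite("pics/w2.png",im)
im=vision.grab_frame("scene"); cv2.imwrite("pics/s2.png",im[180:360,90:330])
E
```

```text
t: 1.78
tool_pos: [0.4693, -0.2308, 0.0605]
orientation: [[-0.004, 1.0, -0.003], [0.001, -0.003, -1.0], [-1.0, -0.004, -0.001]]
contact_force: [0.9, -0.1, -0.3]
finger_gap: 0.0597
t: 2.28
tool_pos: [0.4721, -0.2303, 0.064]
orientation: [[0.002, 1.0, -0.0], [-0.002, -0.0, -1.0], [-1.0, 0.002, 0.002]]
contact_force: [-1.0, 0.3, 6.8]
finger_gap: 0.0224
```

View pics/w2.png

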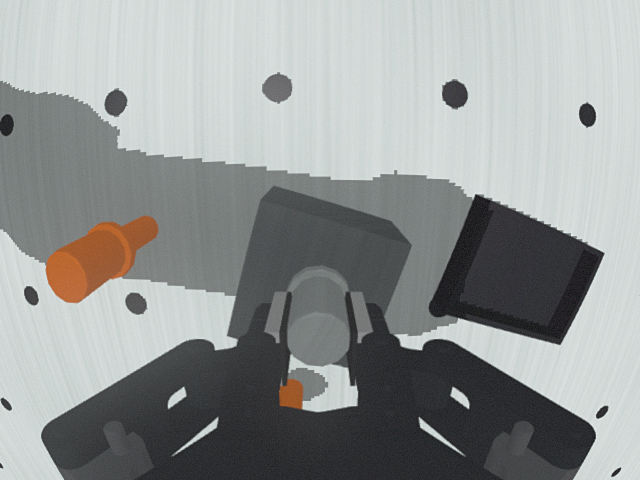

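The pads hold the grip, with a gap of about 23 mm. I'll lift and check the hold with the scene camera.

```bash
python3 -m jog '{"claw":[0.015,0.015,0.015,0.015,0.015,0.015,0.015,0.015],"offset":[[0,0,0.015],[0,0,0.04],[0,0,0.075],[0,0,0.11],[0.01,0.02,0.14],[0.025,0.05,0.145],[0.04,0.08,0.145],[0.055,0.113,0.145]],"spin":[0,0,0,0,0,0,0,0]}' 60
python3 -m jog '{"claw":[0.015,0.015,0.015,0.015,0.015,0.015,0.015,0.015],"offset":[[0.014,0.03,0],[0.03,0.06,0],[0.045,0.093,0],[0.06,0.125,0],[0.075,0.155,0],[0.09,0.185,0],[0.099,0.205,0],[0.104,0.215,0]],"spin":[0,0,0,0,0,0,0,0]}' 60
python3 -m jog '{"claw":[0.015,0.015],"offset":[[0,0,0],[0,0,0]],"spin":[0,0]}' 60
python3 - <<'E'
from h import *
import cv2
s=telemetry.read_state(); print(s["t"],s["tool_pos"],s["contact_force"],s["finger_gap"])
for n in ("wrist","scene","top"):
    im=vision.grab_frame(n); cv2.imwrite(f"pics/{n}3.png",im)
s=telemetry.read_state(); print(s["t"],s["tool_pos"],s["contact_force"],s["finger_gap"],s["orientation"])
E
```

```text
t: 3.05
tool_pos: [0.5269, -0.1164, 0.2089]
orientation: [[0.003, 1.0, -0.002], [-0.002, -0.002, -1.0], [-1.0, 0.003, 0.002]]
contact_force: [1.1, -0.8, -0.9]
finger_gap: 0.0223
t: 3.72
tool_pos: [0.6304, 0.1029, 0.2075]
orientation: [[0.001, 1.0, 0.005], [0.003, 0.005, -1.0], [-1.0, 0.001, -0.003]]
contact_force: [-0.3, -0.4, -1.1]
finger_gap: 0.0221
t: 3.88
tool_pos: [0.6298, 0.0974, 0.2071]
orientation: [[-0.001, 1.0, -0.0], [-0.001, -0.0, -1.0], [-1.0, -0.001, 0.001]]
contact_force: [0.9, -0.7, -1.5]
finger_gap: 0.0221
3.8833 [0.62977485 0.09741283 0.2070714 ] [ 0.89945021 -0.67672461 -1.51326056] 0.022087422159781364
4.0333 [0.62988011 0.09566459 0.20723847] [ 0.20003065  0.30057575 -0.90160156] 0.02195605366986803 [[-4.06384928e-04  9.99995016e-01 -3.13095064e-03]
 [-1.72892431e-03 -3.13164883e-03 -9.99993602e-01]
 [-9.99998423e-01 -4.00969152e-04  1.73018835e-03]]
```

View pics/wrist3.png

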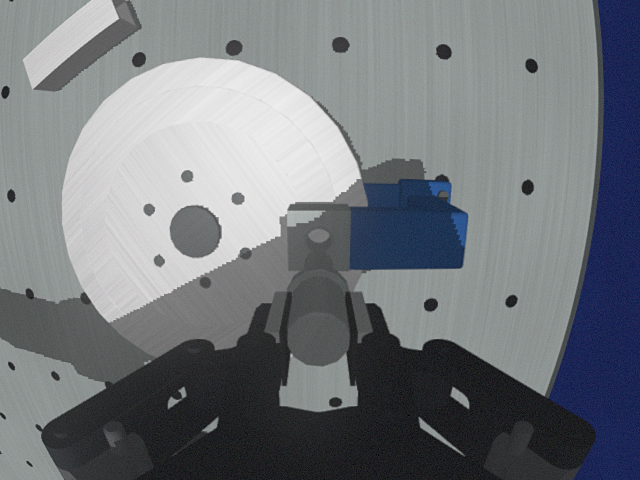

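View pics/scene3.png

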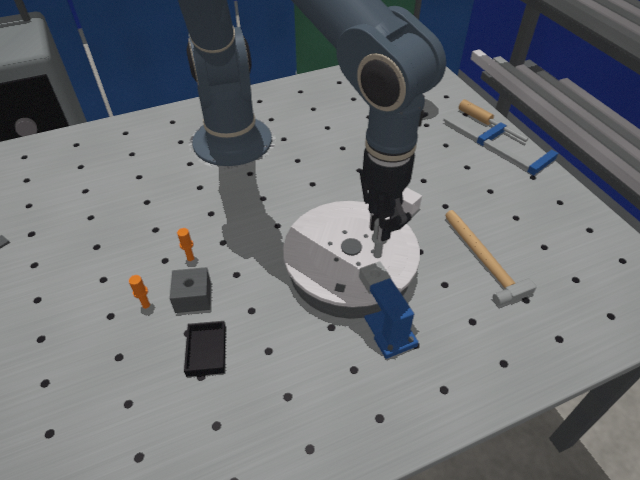

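The pin is held between the pads and hangs over the bridge. In the wrist view the bush mouth is at about (319,236), with the pin shank just below it. I'll take a crop to measure both.

Run:
```python
import cv2, numpy as np
im=cv2.imread("pics/wrist3.png"); cv2.imwrite("pics/c4.png",cv2.resize(im[190:370,240:400],None,fx=4,fy=4,interpolation=cv2.INTER_CUBIC)[:600])
im=cv2.imread("pics/scene3.png"); cv2.imwrite("pics/c5.png",cv2.resize(im[200:320,340:420],None,fx=5,fy=5,interpolation=cv2.INTER_CUBIC))
im=cv2.imread("pics/top3.png"); cv2.imwrite("pics/c6.png",cv2.resize(im[130:250,240:360],None,fx=4,fy=4,interpolation=cv2.INTER_CUBIC))
```

```text
(no output)
```

View pics/c4.png

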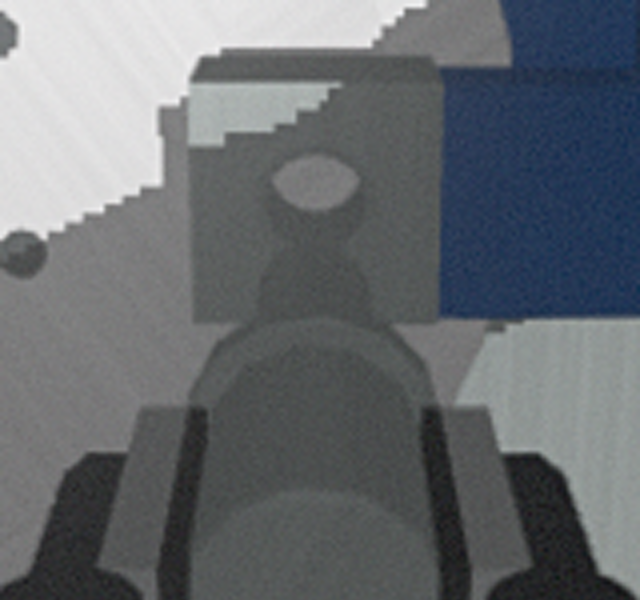

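View pics/c5.png

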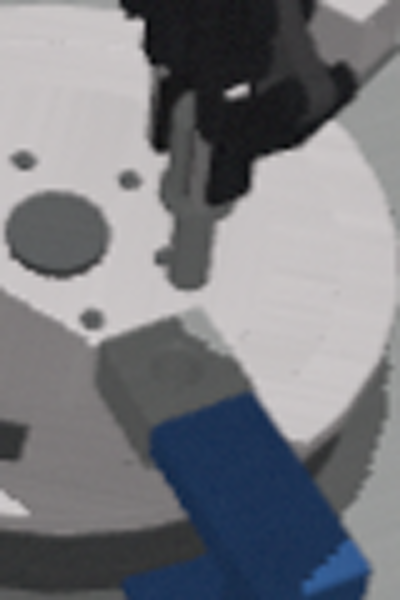

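Run:
```python
from h import *
import cv2
np.set_printoptions(precision=4,suppress=True)
st={"tool_pos":np.array([.630,.0974,.207]),"orientation":np.array([[0,1,0],[0,0,-1],[-1,0,0]],float)}
g=lambda x,y:(240+x/4-.4,190+y/4-.4)
c=[atz("wrist",*g(*p),.099,st) for p in ((192,82),(443,82),(440,318),(193,323))]
print(np.array(c),np.mean(c,0))
for zz in (.147+.088,.207+.030):
    print("pintop",atz("wrist",318,340,zz,st))
print("tip",atz("wrist",*g(316,243),.147,st),atz("wrist",*g(315,300),.170,st))
print("hole",atz("wrist",*g(316.5,198),.099,st))
g=lambda x,y:(340+x/5-.4,200+y/5-.4)
for z in (.147,.143,.151): print("scene tip",z,atz("scene",*g(188,284),z))
print("scene bush now",atz("scene",*g(177,367),.099))
```

```text
[[0.6097 0.1191 0.099 ]
 [0.6529 0.1192 0.099 ]
 [0.6534 0.076  0.099 ]
 [0.6089 0.0751 0.099 ]] [0.6312 0.0974 0.099 ]
pintop [0.6306 0.0984 0.235 ]
pintop [0.6306 0.0996 0.237 ]
tip [0.631  0.1049 0.147 ] [0.6308 0.1043 0.17  ]
hole [0.6311 0.0984 0.099 ]
scene tip 0.147 [0.6312 0.0963 0.147 ]
scene tip 0.143 [0.6283 0.0982 0.143 ]
scene tip 0.151 [0.6341 0.0944 0.151 ]
scene bush now [0.6313 0.0961 0.099 ]
```

View pics/c6.png

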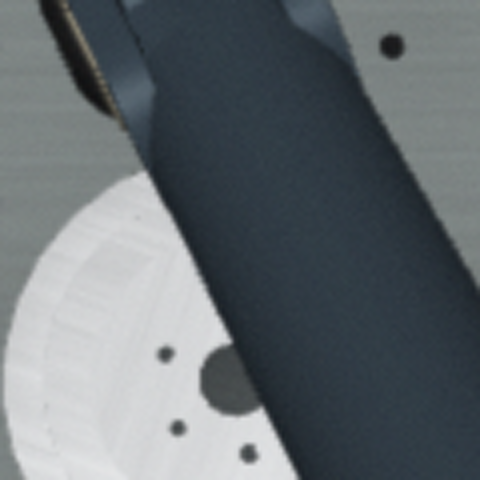

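The pin and the bush agree within about 1 mm in both the scene and wrist views. I'll lower to just above the mouth, then go in with small steps.

```bash
python3 -m jog '{"claw":[0.015,0.015,0.015,0.015,0.015,0.015,0.015,0.015],"offset":[[0,0,-0.01],[0,0,-0.025],[0,0,-0.038],[0,0,-0.044],[0,0,-0.047],[0,0,-0.049],[0,0,-0.051],[0,0,-0.053]],"spin":[0,0,0,0,0,0,0,0]}' 60
python3 - <<'E'
from h import *
import cv2
s=telemetry.read_state(); print(s["t"],s["tool_pos"],s["contact_force"],s["wrist_torque"])
im=vision.grab_frame("wrist"); cv2.imwrite("pics/c7.png",cv2.resize(im[190:370,240:400],None,fx=4,fy=4,interpolation=cv2.INTER_CUBIC)[:600])
E
```

```text
t: 4.7
tool_pos: [0.6306, 0.0977, 0.155]
orientation: [[0.001, 1.0, -0.0], [-0.001, -0.0, -1.0], [-1.0, 0.001, 0.001]]
contact_force: [-0.6, -1.7, -0.3]
finger_gap: 0.0224
4.7 [0.63058957 0.09765222 0.15503477] [-0.61083235 -1.65519425 -0.28998224] [-0.63425834  0.32963698 -0.06510885]
```

View pics/c7.png

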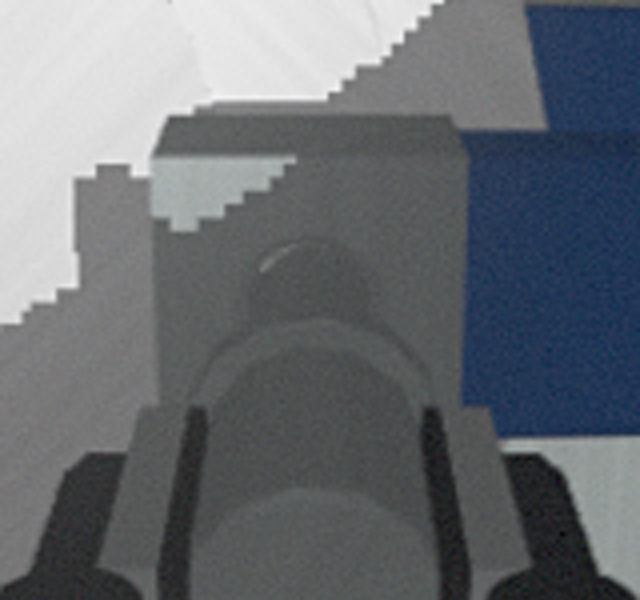

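The tip is entering the mouth, with under 2 N of side force. I'll continue slowly.

```bash
python3 -m jog '{"claw":[0.015,0.015,0.015,0.015],"offset":[[0,-0.0005,-0.002],[0,-0.0005,-0.004],[0,-0.0005,-0.006],[0,-0.0005,-0.008]],"spin":[0,0,0,0]}' 60
python3 -c "
from h import *
s=telemetry.read_state(); print(s['tool_pos'],s['contact_force'],s['wrist_torque'])"
```

```text
t: 5.08
tool_pos: [0.6303, 0.0974, 0.1462]
orientation: [[0.0, 1.0, -0.0], [-0.001, -0.0, -1.0], [-1.0, 0.0, 0.001]]
contact_force: [-0.8, -2.8, -0.2]
finger_gap: 0.0224
[0.63028016 0.09741954 0.14617554] [-0.81815448 -2.82199227 -0.15785124] [-0.67386066  0.10192405 -0.04496003]
```

```bash
python3 -m jog '{"claw":[0.015,0.015,0.015,0.015,0.015],"offset":[[0,-0.001,-0.002],[0,-0.001,-0.005],[0,-0.001,-0.008],[0,-0.001,-0.011],[0,-0.001,-0.011]],"spin":[0,0,0,0,0]}' 60
python3 -c "
from h import *
s=telemetry.read_state(); print(s['tool_pos'],s['contact_force'],s['wrist_torque'])"
```

```text
t: 5.5
tool_pos: [0.63, 0.097, 0.1345]
orientation: [[-0.001, 1.0, 0.0], [0.0, 0.0, -1.0], [-1.0, -0.001, -0.0]]
contact_force: [1.0, -1.6, -1.8]
finger_gap: 0.0222
[0.62999412 0.09695717 0.13449536] [ 1.02961815 -1.56768709 -1.84079158] [-0.34016192 -0.09784651  0.02072295]
```

```bash
python3 -m jog '{"claw":[0.015,0.015,0.015,0.015],"offset":[[0,-0.0005,-0.002],[0,-0.0005,-0.004],[0,-0.0005,-0.0055],[0,-0.0005,-0.0055]],"spin":[0,0,0,0]}' 60
python3 -c "
from h import *
s=telemetry.read_state(); print(s['tool_pos'],s['contact_force'],s['wrist_torque'])"
```

```text
t: 5.83
tool_pos: [0.63, 0.0968, 0.1295]
orientation: [[-0.0, 1.0, 0.0], [0.001, 0.0, -1.0], [-1.0, -0.0, -0.001]]
contact_force: [-0.6, -0.4, -1.3]
finger_gap: 0.0228
[0.63003936 0.09679594 0.12949277] [-0.57187736 -0.42244809 -1.27683301] [-0.09356064  0.0369818  -0.0154034 ]
```

Side forces are near zero and there's no plate contact yet (tip about 2 mm above it). I'll release and rise.

```bash
python3 -m jog '{"claw":[0.05,0.05,0.05,0.05,0.05,0.05,0.05,0.05],"offset":[[0,0,0],[0,0,0],[0,0,0],[0,0,0],[0,0,0.01],[0,0,0.025],[0,0,0.045],[0,0,0.065]],"spin":[0,0,0,0,0,0,0,0]}' 30
python3 - <<'E'
from h import *
import cv2
s=telemetry.read_state(); print(s["t"],s["tool_pos"],s["contact_force"])
im=vision.grab_frame("wrist"); cv2.imwrite("pics/w8.png",im)
im=vision.grab_frame("scene"); cv2.imwrite("pics/s8.png",cv2.resize(im[180:340,270:430],None,fx=3.75,fy=3.75,interpolation=cv2.INTER_CUBIC))
E
```

```text
t: 6.5
tool_pos: [0.6301, 0.0965, 0.1961]
orientation: [[-0.0, 1.0, 0.0], [0.0, 0.0, -1.0], [-1.0, -0.0, -0.0]]
contact_force: [1.4, -0.5, 1.0]
finger_gap: 0.0499
6.5 [0.63005748 0.09653264 0.19609351] [ 1.35203252 -0.53211546  0.9734918 ]
```

View pics/w8.png

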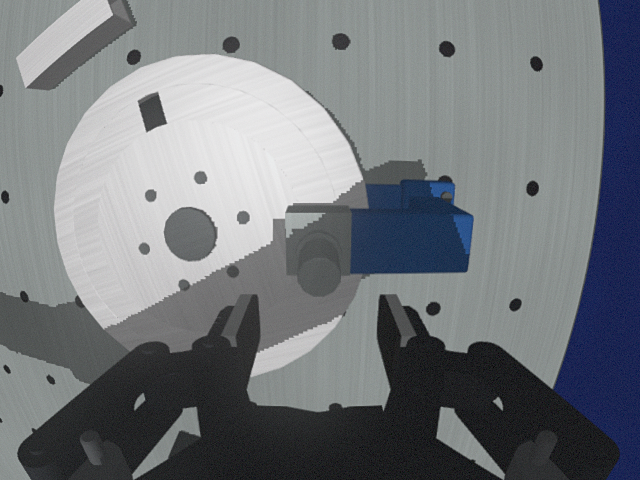

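View pics/s8.png

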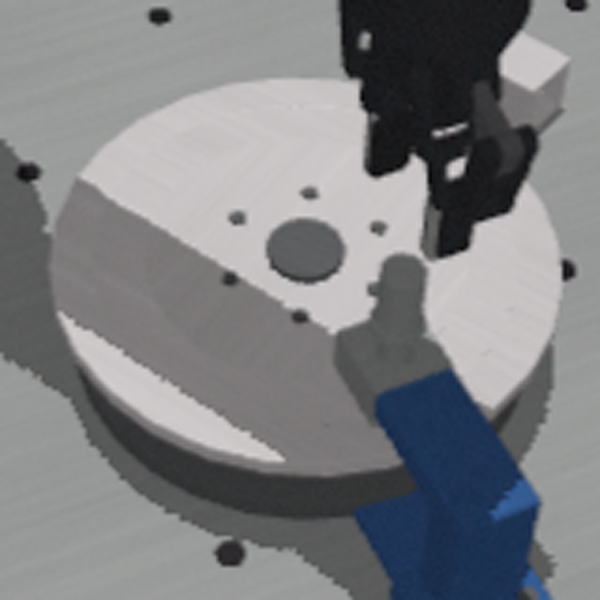

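The pin rides upright in the bush with its collar raised. The plate is still turning: the hole shows at wrist (152,112). Next I'll take the closed fingers to the free smooth rim at -y, 126 mm from the axis.

```bash
python3 -m jog '{"claw":[0.05,0.02,0,0,0,0,0,0],"offset":[[-0.02,-0.025,0],[-0.04,-0.05,0],[-0.065,-0.08,0],[-0.085,-0.105,-0.015],[-0.1,-0.1245,-0.04],[-0.1,-0.1245,-0.075],[-0.1,-0.1245,-0.1],[-0.1,-0.1245,-0.115]],"spin":[0,0,0,0,0,0,0,0]}' 30
python3 -m jog '{"claw":[0,0],"offset":[[0,0,0],[0,0,0]],"spin":[0,0]}' 30
python3 - <<'E'
from h import *
import cv2
s=telemetry.read_state(); print(s["t"],s["tool_pos"],s["contact_force"])
im=vision.grab_frame("wrist"); cv2.imwrite("pics/w9.png",im)
im=vision.grab_frame("scene"); cv2.imwrite("pics/s9.png",cv2.resize(im[180:340,270:430],None,fx=3.75,fy=3.75,interpolation=cv2.INTER_CUBIC))
im=vision.grab_frame("top"); cv2.imwrite("pics/t9.png",cv2.resize(im[130:290,230:390],None,fx=3.75,fy=3.75,interpolation=cv2.INTER_CUBIC))
E
```

```text
t: 7.27
tool_pos: [0.528, -0.029, 0.0773]
orientation: [[-0.004, 1.0, -0.001], [-0.0, -0.001, -1.0], [-1.0, -0.004, 0.0]]
contact_force: [-0.1, -0.2, -0.3]
finger_gap: -0.0001
t: 7.43
tool_pos: [0.5298, -0.0279, 0.0795]
orientation: [[-0.001, 1.0, 0.0], [0.0, 0.0, -1.0], [-1.0, -0.001, -0.0]]
contact_force: [-0.6, -0.4, -0.5]
finger_gap: -0.0002
7.4333 [ 0.52983451 -0.02792235  0.07950458] [-0.62729953 -0.38890548 -0.4885483 ]
```

View pics/w9.png

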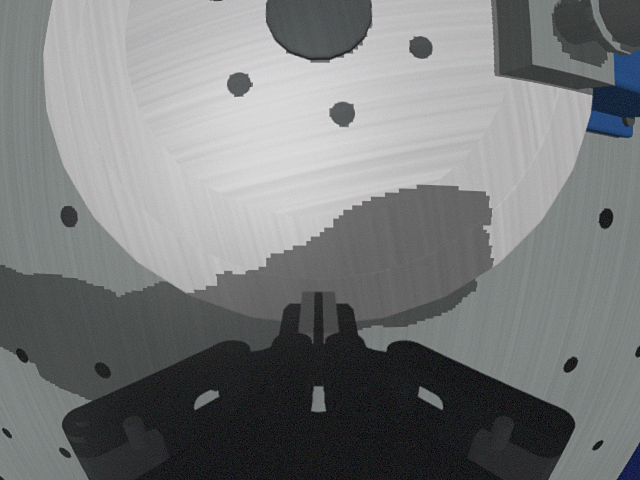

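View pics/s9.png

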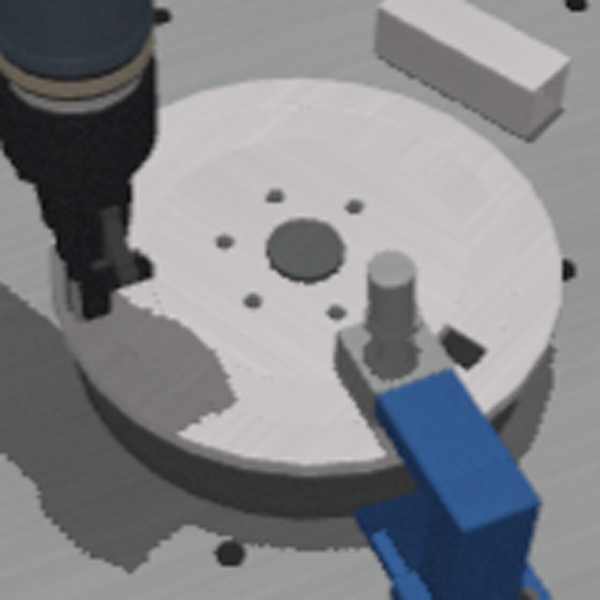

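View pics/t9.png

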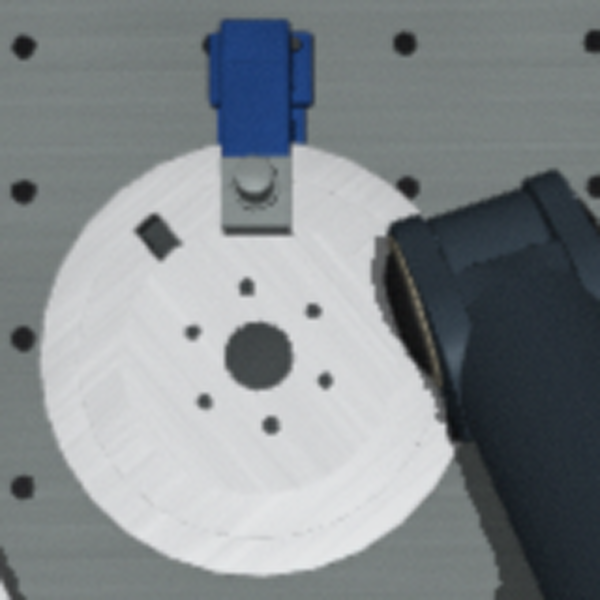

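The top camera sees the bolts and the hole (top crop (157,237), about 41° past the bush), so I can track the plate angle from it. The fingertips are over the smooth ring. I'll write the tracker and lower to light contact.

```bash
cat >> h.py <<'E'
import cv2
HUB=np.array([0.5295,0.0985])
def proj(n,P):
    p=vision.camera_params(n); f=240/np.tan(np.radians(p["fov_y"]/2))
    c=(P-p["position"])@np.array(p["attitude"]); return np.stack([p["cx"]+f*c[:,0]/c[:,2],p["cy"]+f*c[:,1]/c[:,2]],1)
A=np.radians(np.arange(0,360,.5))
def ring(im,R,z):
    P=np.stack([HUB[0]+R*np.cos(A),HUB[1]+R*np.sin(A),np.full_like(A,z)],1)
    uv=proj("top",P).astype(np.float32)
    return cv2.remap(cv2.cvtColor(im,cv2.COLOR_BGR2GRAY),uv[:,:1].copy(),uv[:,1:].copy(),cv2.INTER_LINEAR)[:,0].astype(float)
def hole(im):
    b=np.mean([ring(im,q,.068) for q in (.043,.045,.047)],0)
    k=np.sum((200-b)*np.exp(6j*A)); ph=np.degrees(np.angle(k))/6  # bolt angle mod 60
    # coarse: dark at hole radius minus neighbours
    d=ring(im,.1,.067); sc=[]
    for m in range(6):
        h=(ph+30+60*m)%360
        D=(np.degrees(A)-h+180)%360-180
        i=np.abs(D)<3.5; o=(np.abs(D)>8)&(np.abs(D)<13); sc.append((np.median(d[o])-np.median(d[i]),round(h,1)))
    sc.sort(reverse=True)
    return sc[0][1], sc[0][0], sc[1][0], ph%60
def speed():
    t1=telemetry.read_state()["t"]; a=vision.grab_frame("top"); t2=telemetry.read_state()["t"]; b=vision.grab_frame("top")
    ha,hb=hole(a),hole(b); dp=(hb[3]-ha[3]+30)%60-30
    s=telemetry.read_state()
    print("t",round(t1,3),"hole",ha[:3],hb[:3],"w",round(float(np.radians(dp)/(t2-t1)),2),"F",s["contact_force"].round(2),"z",s["tool_pos"].round(4))
    return b
E
python3 -m jog '{"claw":[0,0,0,0],"offset":[[0,0,-0.007],[0,0,-0.01],[0,0,-0.0115],[0,0,-0.0125]],"spin":[0,0,0,0]}' 30
python3 -c "
from h import *
print(hole(cv2.imread('pics/top0.png')))
cv2.imwrite('pics/t10.png',speed())"
```

```text
t: 7.92
tool_pos: [0.5301, -0.0281, 0.0672]
orientation: [[0.0, 1.0, 0.0], [-0.0, 0.0, -1.0], [-1.0, 0.0, 0.0]]
contact_force: [0.3, 0.2, -0.3]
finger_gap: 0.0
(np.float64(155.3), np.float64(138.5), np.float64(1.5), np.float64(5.301320753858653))
t 7.917 hole (np.float64(146.3), np.float64(146.0), np.float64(80.0)) (np.float64(160.4), np.float64(147.5), np.float64(1.5)) w 4.92 F [ 0.36 -0.16 -0.66] z [ 0.5306 -0.028   0.0674]
```

The tracker works: top0's hole comes out at 155°, as seen, and the plate turns at 4.9 rad/s. There's no contact yet, so I'll lower further in fine steps.

```bash
python3 -m jog '{"claw":[0,0,0],"offset":[[0,0,-0.0005],[0,0,-0.001],[0,0,-0.001]],"spin":[0,0,0]}' 30
python3 -c "
from h import *
speed()"
```

```text
t: 8.27
tool_pos: [0.5317, -0.0279, 0.0671]
orientation: [[0.003, 1.0, 0.0], [0.0, 0.0, -1.0], [-1.0, 0.003, -0.0]]
contact_force: [0.7, 0.1, 4.7]
finger_gap: -0.0002
t 8.267 hole (np.float64(239.0), np.float64(142.0), np.float64(37.5)) (np.float64(250.4), np.float64(141.5), np.float64(20.5)) w 3.96 F [ 1.4  -0.31  4.48] z [ 0.5315 -0.028   0.0671]
```

Contact is at 4.5 N and the plate is slowing. I'll hold and read the speed again.

```bash
python3 -m jog '{"claw":[0,0,0,0,0,0],"offset":[[0,0,0],[0,0,0],[0,0,0],[0,0,0],[0,0,0],[0,0,0]],"spin":[0,0,0,0,0,0]}' 30
python3 -c "
from h import *
speed()"
```

```text
t: 8.87
tool_pos: [0.5314, -0.028, 0.0671]
orientation: [[0.003, 1.0, 0.0], [0.0, 0.0, -1.0], [-1.0, 0.003, -0.0]]
contact_force: [2.1, 0.0, 6.1]
finger_gap: -0.0002
t 8.867 hole (np.float64(342.3), np.float64(106.0), np.float64(2.0)) (np.float64(348.8), np.float64(54.5), np.float64(3.0)) w 2.29 F [2.1  0.04 4.84] z [ 0.5314 -0.028   0.0671]
```

```bash
python3 -m jog '{"claw":[0,0,0,0,0,0],"offset":[[0,0,0],[0,0,0],[0,0,0],[0,0,0],[0,0,0],[0,0,0]],"spin":[0,0,0,0,0,0]}' 30
python3 -c "
from h import *
speed()"
```

```text
t: 9.47
tool_pos: [0.5301, -0.028, 0.0671]
orientation: [[-0.0, 1.0, 0.0], [-0.0, 0.0, -1.0], [-1.0, -0.0, 0.0]]
contact_force: [-0.7, 0.1, 8.7]
finger_gap: -0.0002
t 9.467 hole (np.float64(1.9), np.float64(69.5), np.float64(46.5)) (np.float64(1.9), np.float64(69.0), np.float64(44.5)) w 0.0 F [-1.02 -0.26  8.77] z [ 0.5301 -0.028   0.0671]
```

The plate has stopped with the hole at about 0° and the tangential force has vanished, so the pin has probably dropped in. I'll look.

```bash
python3 -c "
from h import *
im=vision.grab_frame('scene'); cv2.imwrite('pics/s11.png',cv2.resize(im[180:340,270:430],None,fx=3.75,fy=3.75,interpolation=cv2.INTER_CUBIC))
cv2.imwrite('pics/t11.png',cv2.resize(speed()[130:290,230:390],None,fx=3.75,fy=3.75,interpolation=cv2.INTER_CUBIC))
"
```

```text
t 9.617 hole (np.float64(1.8), np.float64(68.5), np.float64(46.0)) (np.float64(1.9), np.float64(70.0), np.float64(47.5)) w 0.0 F [-0.06 -0.68  8.7 ] z [ 0.5301 -0.028   0.0671]
```

View pics/s11.png

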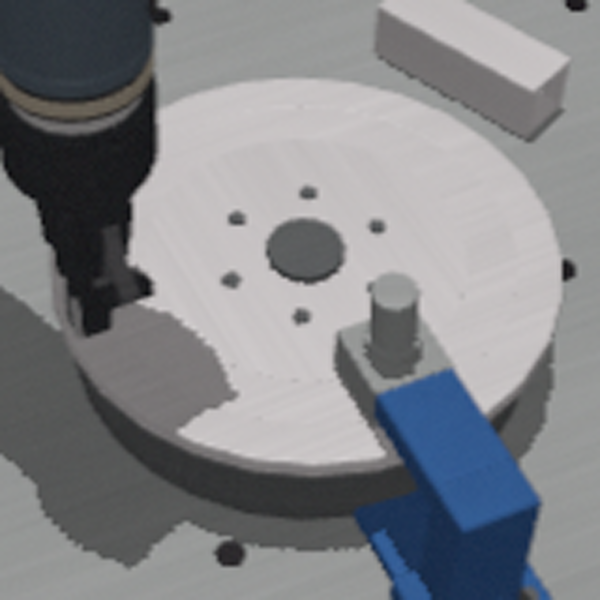

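View pics/t11.png

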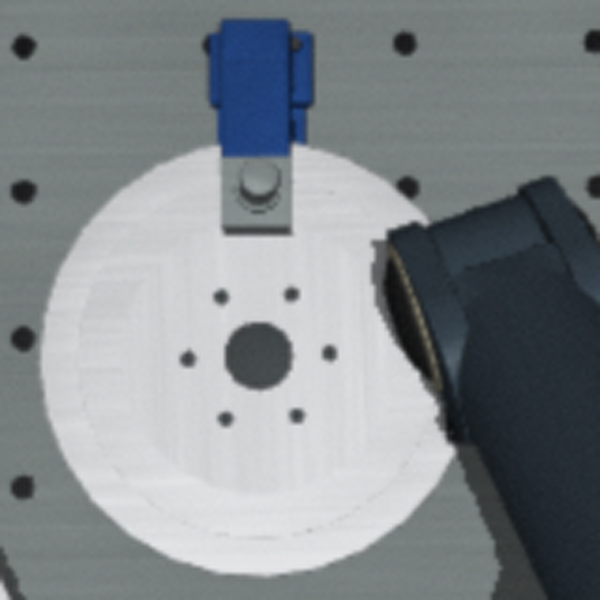

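The pin has dropped: the collar is now close to the bush (scene crop (395,350)) and the hole is under it. Next I'll estimate how far it went.

```bash
python3 - <<'E'
from h import *
g=lambda x,y:(270+x/3.75-.4,180+y/3.75-.4)
for nm,p in (("before",(391,268)),("now",(394,291))):
    print(nm,[ (z,proj("scene",np.array([[.631,.0965,z]]))[0].round(1)) for z in (.141,.148,.155)],np.round(g(*p),1))
E
python3 -m jog '{"claw":[0,0,0,0,0,0,0,0],"offset":[[0,0,0.01],[0,0,0.04],[0,0,0.08],[0,0,0.115],[0.02,0.025,0.13],[0.045,0.055,0.13],[0.07,0.088,0.13],[0.1,0.125,0.13]],"spin":[0,0,0,0,0,0,0,0]}' 30
python3 -m jog '{"claw":[0,0],"offset":[[0,0,-0.02],[0,0,-0.03]],"spin":[0,0]}' 30
python3 -c "
from h import *
print(telemetry.read_state()['tool_pos'])
cv2.imwrite('pics/w12.png',vision.grab_frame('wrist'))
im=vision.grab_frame('scene'); cv2.imwrite('pics/s12.png',cv2.resize(im[180:340,270:430],None,fx=3.75,fy=3.75,interpolation=cv2.INTER_CUBIC))
print(telemetry.read_state()['tool_pos'])
"
```

```text
before [(0.141, array([377. , 258.4])), (0.148, array([377.3, 255.9])), (0.155, array([377.6, 253.4]))] [373.9 251.1]
now [(0.141, array([377. , 258.4])), (0.148, array([377.3, 255.9])), (0.155, array([377.6, 253.4]))] [374.7 257.2]
t: 10.38
tool_pos: [0.6261, 0.0926, 0.1966]
orientation: [[-0.002, 1.0, -0.001], [-0.001, -0.001, -1.0], [-1.0, -0.002, 0.001]]
contact_force: [0.4, -0.5, -0.2]
finger_gap: 0.0
t: 10.55
tool_pos: [0.6253, 0.0951, 0.1645]
orientation: [[-0.004, 1.0, 0.005], [0.001, 0.005, -1.0], [-1.0, -0.004, -0.001]]
contact_force: [-0.6, 0.4, -1.3]
finger_gap: 0.0001
[0.62534074 0.09513608 0.16453203]
[0.62374673 0.09098857 0.16330522]
```

View pics/w12.png

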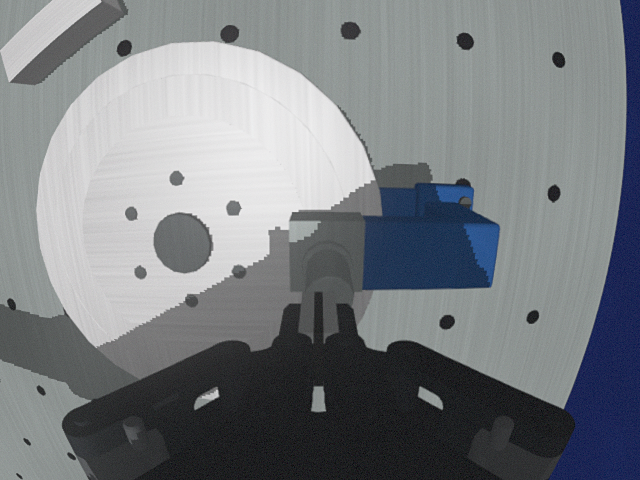

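View pics/s12.png

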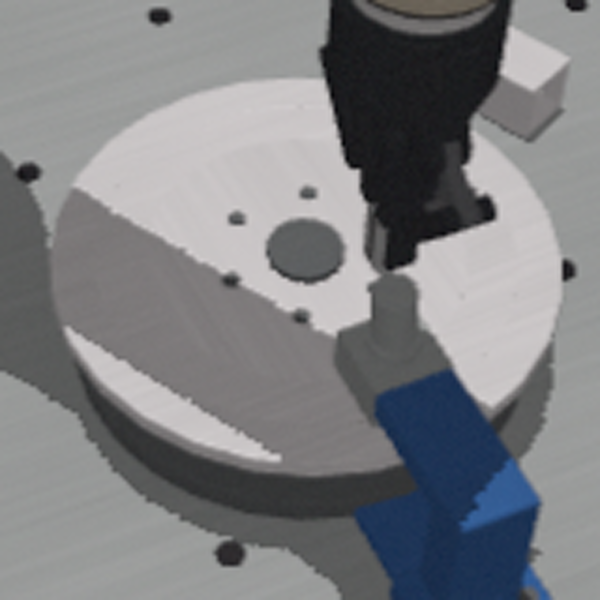

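The last step was cut short, so the TCP is at about (0.624,0.091). I'll correct it to over the pin head at (0.630,0.097) and let it settle.

```bash
python3 -m jog '{"claw":[0,0,0,0],"offset":[[0.006,0.006,0],[0.006,0.006,0],[0.006,0.006,0],[0.006,0.006,0]],"spin":[0,0,0,0]}' 30
python3 -c "
from h import *
s=telemetry.read_state();print(s['tool_pos'])
im=vision.grab_frame('wrist');cv2.imwrite('pics/w13.png',cv2.resize(im[180:340,240:400],None,fx=3.75,fy=3.75,interpolation=cv2.INTER_CUBIC))
"
```

```text
t: 10.98
tool_pos: [0.6327, 0.0978, 0.1673]
orientation: [[0.001, 1.0, -0.001], [-0.0, -0.001, -1.0], [-1.0, 0.001, 0.0]]
contact_force: [0.1, -0.1, 0.6]
finger_gap: 0.0003
[0.63272292 0.09781142 0.16728612]
```

View pics/w13.png

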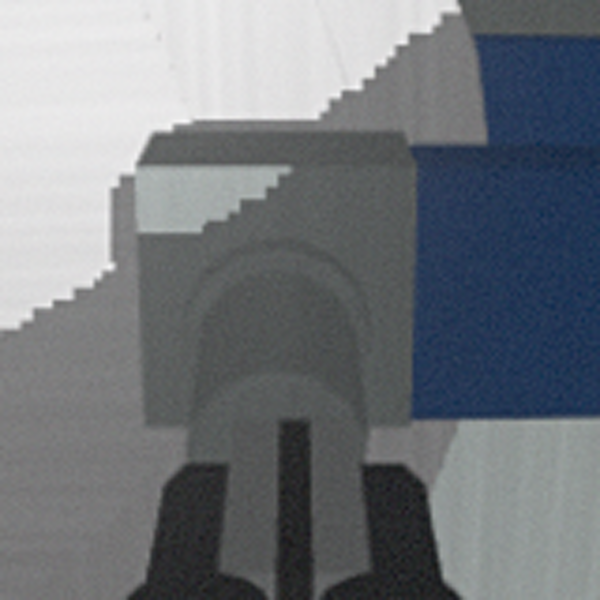

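The finger slot (294) is about 3 mm to the right of the pin's centre (277). I'll shift back 3 mm in x and come down on the head.

```bash
python3 -m jog '{"claw":[0,0,0,0,0,0,0],"offset":[[-0.003,-0.0005,-0.006],[-0.003,-0.0005,-0.013],[-0.003,-0.0005,-0.018],[-0.003,-0.0005,-0.021],[-0.003,-0.0005,-0.023],[-0.003,-0.0005,-0.0245],[-0.003,-0.0005,-0.0245]],"spin":[0,0,0,0,0,0,0]}' 30
python3 -c "
from h import *
s=telemetry.read_state();print(s['tool_pos'],s['contact_force'],s['wrist_torque'])"
```

```text
t: 11.62
tool_pos: [0.6299, 0.0987, 0.1424]
orientation: [[0.001, 1.0, 0.001], [0.001, 0.001, -1.0], [-1.0, 0.001, -0.001]]
contact_force: [-1.2, 1.1, 3.3]
finger_gap: -0.0001
[0.62991557 0.09867995 0.14239377] [-1.16471356  1.05809899  3.34093267] [0.19962461 0.06785522 0.04630617]
```

```bash
python3 -m jog '{"claw":[0,0,0,0],"offset":[[0,0,-0.001],[0,0,-0.002],[0,0,-0.0025],[0,0,-0.0025]],"spin":[0,0,0,0]}' 30
python3 -c "
from h import *
s=telemetry.read_state();print(s['tool_pos'],s['contact_force'],s['wrist_torque'])"
```

```text
t: 11.95
tool_pos: [0.6307, 0.0998, 0.1418]
orientation: [[0.004, 1.0, 0.001], [0.003, 0.001, -1.0], [-1.0, 0.004, -0.002]]
contact_force: [-1.4, 2.3, 10.1]
finger_gap: -0.0001
[0.63073748 0.09979693 0.14183275] [-1.37392283  2.28800338 10.13443153] [0.49134996 0.36208515 0.04236791]
```

```bash
python3 -m jog '{"claw":[0,0,0,0,0],"offset":[[0,-0.0005,-0.001],[0,-0.001,-0.0015],[0,-0.001,-0.002],[0,-0.001,-0.002],[0,-0.001,-0.002]],"spin":[0,0,0,0,0]}' 30
python3 -c "
from h import *
s=telemetry.read_state();print(s['tool_pos'],s['contact_force'],s['wrist_torque'])
for n in ('scene','wrist'):
  im=vision.grab_frame(n);cv2.imwrite('pics/%s14.png'%n,im)
a=cv2.imread('pics/scene14.png')[240:300,340:420];b=cv2.imread('pics/wrist14.png')[220:380,240:400]
cv2.imwrite('pics/c14.png',np.hstack([cv2.resize(a,(400,300),interpolation=cv2.INTER_CUBIC),cv2.resize(b,(300,300),interpolation=cv2.INTER_CUBIC)]))"
```

```text
t: 12.37
tool_pos: [0.6311, 0.1002, 0.1416]
orientation: [[0.006, 1.0, 0.001], [0.004, 0.001, -1.0], [-1.0, 0.006, -0.004]]
contact_force: [-4.0, 3.4, 18.0]
finger_gap: -0.0001
[0.63110459 0.10015008 0.14155643] [-4.02292967  3.35142959 17.95111974] [ 0.71482174  0.85373241 -0.00984456]
```

View pics/c14.png

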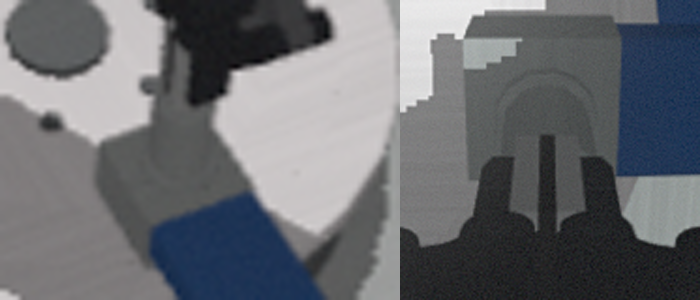

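It stands firm at 18 N with the tip at 0.1416 (expected 0.1411 from the plate contact reading). I'll lift off and inspect the collar.

```bash
python3 -m jog '{"claw":[0,0,0,0,0,0],"offset":[[0,0,0.006],[0,0,0.02],[0,-0.02,0.05],[0,-0.05,0.06],[0,-0.08,0.06],[0,-0.08,0.06]],"spin":[0,0,0,0,0,0]}' 30
python3 -c "
from h import *
s=telemetry.read_state();print(s['tool_pos'],s['contact_force'])
for n in ('scene','wrist','top'):
  im=vision.grab_frame(n);cv2.imwrite('pics/%s15.png'%n,im)
s=telemetry.read_state();print(s['tool_pos'],s['t']);print(hole(im))
a=cv2.imread('pics/scene15.png')[240:300,340:420]
cv2.imwrite('pics/c15.png',cv2.resize(a,(800,600),interpolation=cv2.INTER_CUBIC))"
```

```text
t: 12.97
tool_pos: [0.6302, 0.0076, 0.1975]
orientation: [[0.001, 1.0, -0.01], [-0.006, -0.01, -1.0], [-1.0, 0.001, 0.006]]
contact_force: [-0.6, -1.9, -1.5]
finger_gap: -0.0004
[0.63020817 0.00755933 0.19753923] [-0.64259892 -1.92562721 -1.45896077]
[0.62909856 0.01625168 0.19683476] 13.1167
(np.float64(1.7), np.float64(78.5), np.float64(3.5), np.float64(31.70926427551704))
```

View pics/c15.png

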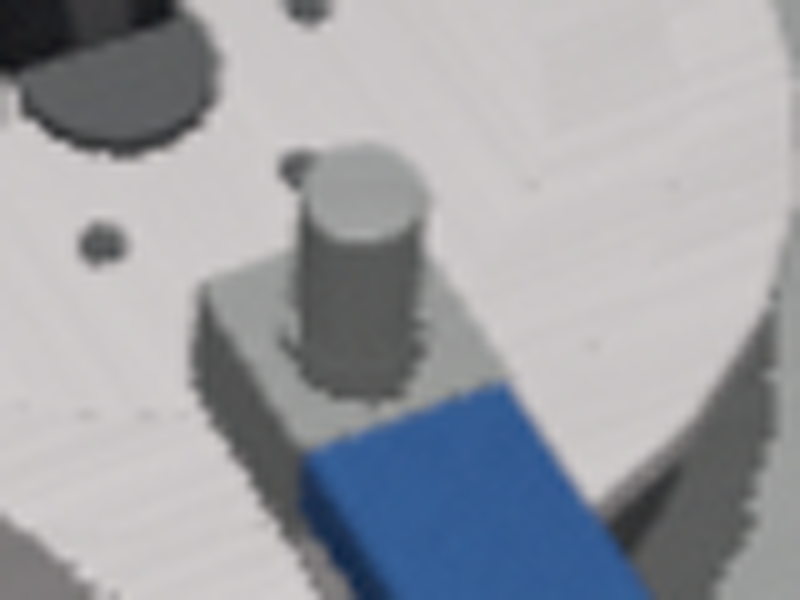

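View pics/wrist15.png

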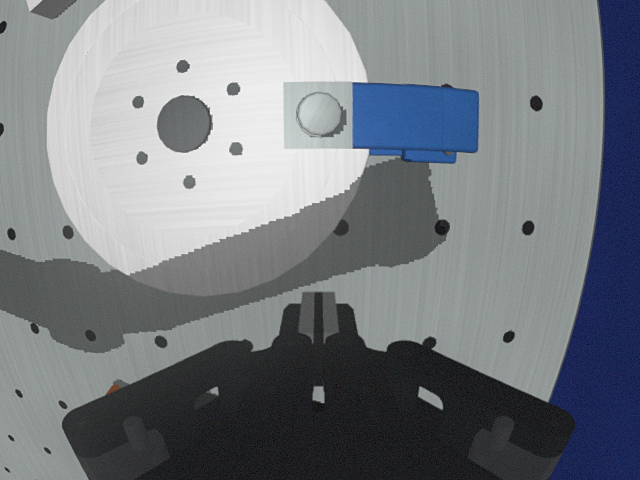

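In the crop the collar looks flush on the bush and the plate stays put (hole at 1.7°, the same as before). The push-down height read about 0.5 mm high, so I'll press once more, centred, to be sure it's home.

```bash
python3 -m jog '{"claw":[0,0,0,0,0,0,0,0],"offset":[[0.001,0.025,0],[0.001,0.055,0],[0.001,0.08,0],[0.001,0.08,-0.02],[0.001,0.08,-0.04],[0.001,0.08,-0.048],[0.001,0.08,-0.051],[0.001,0.08,-0.053]],"spin":[0,0,0,0,0,0,0,0]}' 30
python3 -m jog '{"claw":[0,0,0,0,0,0,0,0],"offset":[[0,0,0],[0,0,-0.001],[0,0,-0.002],[0,0,-0.003],[0,0,-0.004],[0,0,-0.005],[0,0,-0.0055],[0,0,-0.0055]],"spin":[0,0,0,0,0,0,0,0]}' 30
python3 -c "
from h import *
s=telemetry.read_state();print(s['tool_pos'],s['contact_force'],s['wrist_torque'])"
```

```text
t: 13.78
tool_pos: [0.6302, 0.0972, 0.1438]
orientation: [[-0.001, 1.0, 0.001], [0.0, 0.001, -1.0], [-1.0, -0.001, -0.0]]
contact_force: [1.1, 0.8, 0.2]
finger_gap: -0.0
t: 14.45
tool_pos: [0.6317, 0.0982, 0.1414]
orientation: [[0.004, 1.0, 0.0], [0.002, 0.0, -1.0], [-1.0, 0.004, -0.002]]
contact_force: [-2.1, 1.1, 8.6]
finger_gap: -0.0001
[0.63167839 0.09817503 0.14143584] [-2.12309492  1.05194565  8.55380417] [ 0.25661293  0.39896765 -0.01267171]
```

```bash
python3 -m jog '{"claw":[0,0,0,0,0,0],"offset":[[0,0,-0.001],[0,0,-0.002],[0,0,-0.0025],[0,0,-0.003],[0,0,-0.003],[0,0,-0.003]],"spin":[0,0,0,0,0,0]}' 30
python3 -c "
from h import *
s=telemetry.read_state();print(s['tool_pos'],s['contact_force'],s['wrist_torque'])"
```

```text
t: 14.95
tool_pos: [0.632, 0.0988, 0.1412]
orientation: [[0.005, 1.0, 0.0], [0.002, 0.0, -1.0], [-1.0, 0.005, -0.002]]
contact_force: [-6.8, 0.1, 21.9]
finger_gap: -0.0
[0.63197165 0.09877325 0.14117568] [-6.83765884  0.05866774 21.85918409] [ 0.06175049  1.41829495 -0.06593887]
```

At 22 N the tip reads 0.1412, against 0.141 for fully home. I'll lift off, retreat clear and check.

```bash
python3 -m jog '{"claw":[0,0,0,0,0,0,0,0],"offset":[[0,0,0.006],[0,0,0.02],[0,0,0.05],[-0.01,-0.03,0.075],[-0.02,-0.065,0.09],[-0.03,-0.1,0.1],[-0.04,-0.135,0.1],[-0.04,-0.135,0.1]],"spin":[0,0,0,0,0,0,0,0]}' 30
python3 -m jog '{"claw":[0,0,0,0],"offset":[[0,0,0],[0,0,0],[0,0,0],[0,0,0]],"spin":[0,0,0,0]}' 30
python3 -c "
from h import *
s=telemetry.read_state();print(s['tool_pos'],s['contact_force'])
im=vision.grab_frame('scene');cv2.imwrite('pics/s16.png',im)
cv2.imwrite('pics/c16.png',cv2.resize(im[240:300,340:420],(800,600),interpolation=cv2.INTER_CUBIC))
cv2.imwrite('pics/t16.png',speed())"
```

```text
t: 15.62
tool_pos: [0.5892, -0.0484, 0.2364]
orientation: [[-0.0, 1.0, -0.013], [-0.007, -0.013, -1.0], [-1.0, -0.0, 0.007]]
contact_force: [0.2, -1.1, -1.2]
finger_gap: 0.0
t: 15.95
tool_pos: [0.5906, -0.0364, 0.2357]
orientation: [[-0.0, 1.0, 0.003], [0.001, 0.003, -1.0], [-1.0, -0.0, -0.001]]
contact_force: [-0.3, -0.4, -0.1]
finger_gap: 0.0002
[ 0.59057703 -0.03635197  0.23569084] [-0.30979802 -0.39828699 -0.09754613]
t 16.0 hole (np.float64(1.6), np.float64(76.0), np.float64(2.5)) (np.float64(1.7), np.float64(77.0), np.float64(2.5)) w 0.01 F [-0.89  0.42 -0.99] z [ 0.5906 -0.0371  0.2356]
```

View pics/c16.png

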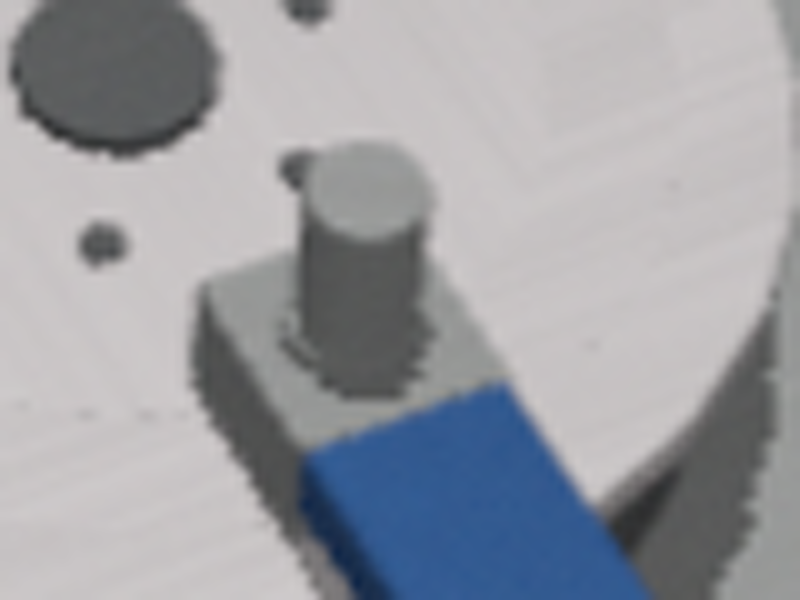

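View pics/t16.png

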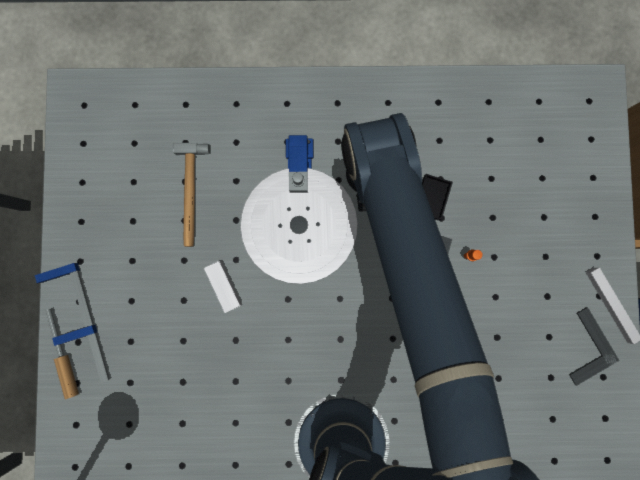

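View pics/s16.png

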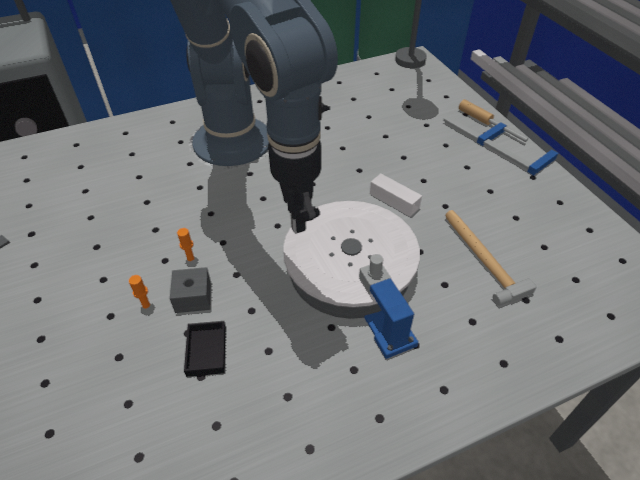

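The plate is locked and the bystanders are in place. One detail: the sliver of collar at the left (crop (298,340)) looks a bit different, so I'll take a close low view with the wrist camera to rule out a tilt before handing in.

```bash
python3 -m jog '{"claw":[0,0,0,0,0,0,0,0],"offset":[[-0.02,0.02,-0.02],[-0.04,0.04,-0.045],[-0.06,0.06,-0.08],[-0.06,0.067,-0.11],[-0.06,0.067,-0.13],[-0.06,0.067,-0.137],[-0.06,0.067,-0.137],[-0.06,0.067,-0.137]],"spin":[0,0,0,0,0,0,0,0]}' 30
python3 -c "
from h import *
s=telemetry.read_state();print(s['tool_pos'],s['contact_force'])
im=vision.grab_frame('wrist');cv2.imwrite('pics/w17.png',im)"
```

```text
t: 16.77
tool_pos: [0.5314, 0.0289, 0.0994]
orientation: [[0.001, 1.0, -0.0], [0.0, -0.0, -1.0], [-1.0, 0.001, -0.0]]
contact_force: [0.7, 0.4, 0.1]
finger_gap: 0.0001
[0.53137668 0.02885241 0.0994488 ] [0.65790905 0.37644965 0.0702493 ]
```

View pics/w17.png

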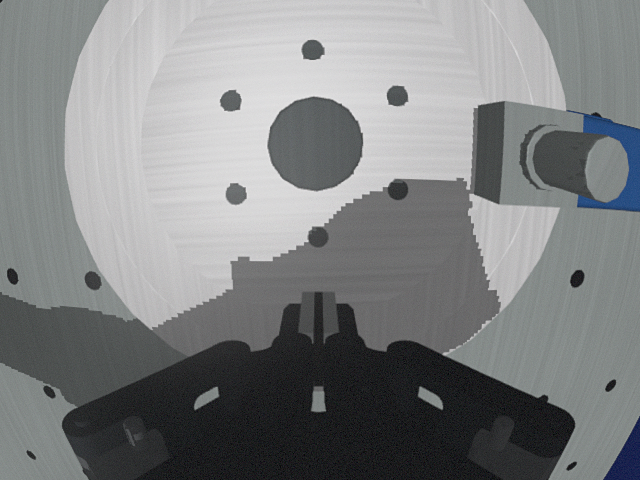

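```bash
python3 -c "
import cv2
im=cv2.imread('pics/w17.png')
cv2.imwrite('pics/c17.png',cv2.resize(im[90:220,460:640],None,fx=4.4,fy=4.4,interpolation=cv2.INTER_CUBIC))"
```

```text
(no output)
```

View pics/c17.png

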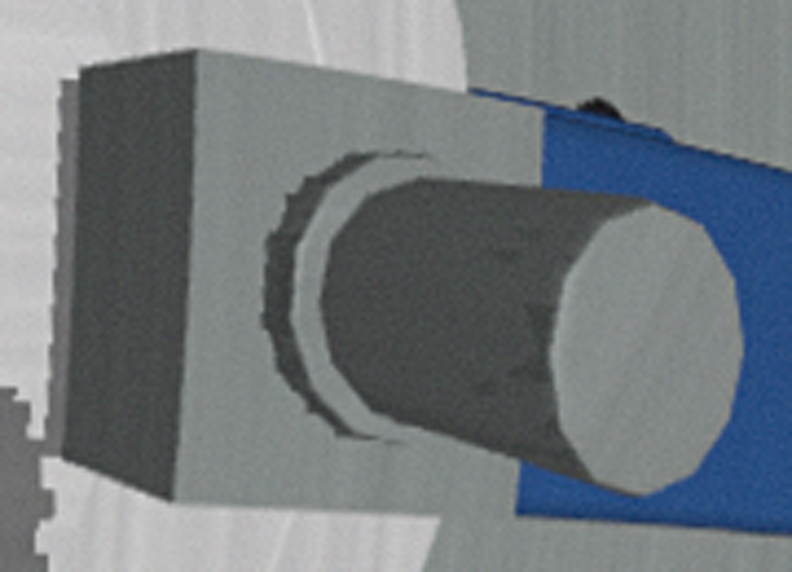

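Run:
```python
from h import *
im=cv2.imread('pics/w17.png'); p=vision.camera_params("wrist"); f=240/np.tan(np.radians(p["fov_y"]/2)); H=p["hand_eye"]
R=np.array([[0,1,0],[0,0,-1],[-1,0,0]],float); T=np.array([.5304,.0285,.099])
def pw(P):
    c=((P-T)@R-H[:3,3])@H[:3,:3]; rr=np.hypot(c[:,0],c[:,1]); th=np.arctan2(rr,c[:,2])
    return np.stack([p["cx"]+f*th*c[:,0]/rr,p["cy"]+f*th*c[:,1]/rr],1)
k=4.4; big=cv2.resize(im[90:220,460:640],None,fx=k,fy=k,interpolation=cv2.INTER_CUBIC)
a=np.linspace(0,2*np.pi,73)
cx,cy=.6305,.0975
sq=np.array([[cx+i*.022,cy+j*.022,.099] for i,j in((-1,-1),(-1,1),(1,1),(1,-1),(-1,-1))])
for P,c in [(np.stack([cx+r*np.cos(a),cy+r*np.sin(a),np.full_like(a,z)],1),c) for r,z,c in((.0145,.099,(0,0,255)),(.0145,.105,(0,255,0)),(.012,.141,(255,0,255)))]+[(sq,(0,255,255))]:
    q=((pw(P)-[460,90]+.5)*k-.5).astype(np.int32); cv2.polylines(big,[q.reshape(-1,1,2)],False,c,1)
cv2.imwrite('pics/c18.png',big)
```

```text
(no output)
```

View pics/c18.png

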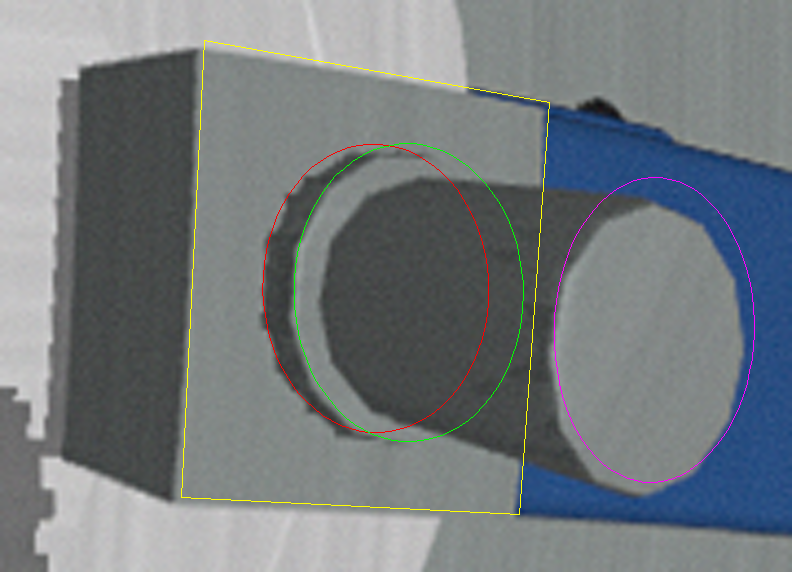

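The model outline drawn for "collar on the bush" matches the picture: red is the collar base, green its top. The pin head falls within about 1 mm, so there's no gap. I'll retreat and hand in.

```bash
python3 -m jog '{"claw":[0,0,0,0,0,0,0,0],"offset":[[0,0,0.02],[0,-0.01,0.05],[0,-0.03,0.09],[0,-0.06,0.13],[0,-0.09,0.15],[0,-0.1,0.16],[0,-0.1,0.16],[0,-0.1,0.16]],"spin":[0,0,0,0,0,0,0,0]}' 30
python3 -c "
from h import *
speed(); print(telemetry.read_state()['t'])
r.finish_job()"
```

```text
t: 17.48
tool_pos: [0.5312, -0.0721, 0.2609]
orientation: [[0.004, 1.0, -0.003], [-0.001, -0.003, -1.0], [-1.0, 0.004, 0.001]]
contact_force: [-0.1, 0.3, -0.4]
finger_gap: 0.0
t 17.483 hole (np.float64(1.7), np.float64(77.0), np.float64(2.5)) (np.float64(1.6), np.float64(75.5), np.float64(3.0)) w -0.0 F [-0.06 -0.35  0.04] z [ 0.5301 -0.07    0.2588]
17.5833
the job is handed in; nothing more can be done
```

The index pin is fully home and the plate is locked. I handed the job in at about 17.6 s, with the arm clear and touching nothing.

- **Sequence:** I lowered the steel pin from the parking block into the guide bush and let it go to ride on the plate. Closed fingertips on the smooth rim, at 4.5 to 9 N, slowed the plate from 4.9 rad/s until the pin dropped in. I then pressed the pin home twice, with up to 22 N.
- **Plate locked:** it stood still with the hole at 1.7° by the top camera; I take the 1.7° as camera error, since the pin was in. The speed read 0.0 rad/s.
- **Collar down:** the fingertip height on the pin head was 0.1412 m, against 0.141 m for fully home. A close wrist view matched a collar flush on the bush, with a slight lean of about 1 mm at the head.
- **First push:** it read 0.5 mm high, so I pressed a second time, centred on the head.
- **Other things on the bench:** the hammer, tray, offcut and orange look-alikes looked unmoved in the last scene picture.

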